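Seat a polishing barrel in the tilted drive cup of a tumbler

ROBOT

A 6-joint arm with a two-finger parallel gripper is mounted at the origin on a cart in front of the work surface, level with it; the furniture and walls round the work are solid. World frame = base frame: x ahead of the robot, y to its left, z up, the work surface at z = 0. Lengths are in m, angles in rad, forces in N, time in s.
With the tool pointing down it reaches from about 0.25 to 0.85 m from the base axis. Payload 12.5 kg.
Tool frame: the origin (TCP) lies midway between the tips of the shut fingers; the grasp point (between the pads) lies 19 mm behind it; z points along the fingers, y is the direction in which the jaws open and shut (so a half turn about z gives the same grasp; the last joint's range is limited). The gripper opens to 93 mm and grips with 3 to 60 N. Pads are 15 mm wide; open, the fingers measure 128 mm over their backs; the gripper's body (75 mm by 188 mm) begins 65 mm behind the grasp point.
Start: joints at [1.209, 0.351, 1.652, -0, 1.139, -0.085], TCP at [0.15, 0.529, 0.219] pointing down, gripper open.
Joint ranges: [-2.75, 2.75], [-0.79, 2.1], [0.01, 2.65], [-1.57, 4.71], [0.07, 3.14], [-2.87, 2.87]. Speed limits (rad/s): [2.22, 2.22, 2.79, 3.14, 3.14, 3.14].

INTERFACE

Orientations are given as a unit quaternion [x, y, z, w].
In Python, from station import * gives the robot as it stands. The module is installed in compiled form; this text tells all that it offers.
- The arm moves only by the tool send_rows, never from a script. Its argument "plan" is a list that holds one entry, the list of rows, each a list of 7 numbers: the turn, a rotation vector about the tool's x, y, z normalised to -1 to 1, where 1 is 1.5 rad, then the shift along the tool's x, y, z normalised to -1 to 1, where 1 is 0.5 m, then the closure, from 0 (fully open) to 1 (shut). A call has 1 to 10 rows; each row is the pose to reach, as a shift and turn from the pose commanded when the call began, along the tool's axes at that moment; what a row does not reach only later rows make up. A row lasts 1/8 s, in which the tool goes at most 62.5 mm and 10.7 degrees, less where a joint would pass 70% of its speed; a pose out of reach is approached as far as the arm can. A call with a number of a shift or a turn outside -1 to 1 is refused whole. A call with a gripper value outside its range is refused whole. The fingers move at their own pace and stop on an object; the grip force is fixed at half the most. Time passes only in rows, so rows that repeat a pose let the fingers close. It gives the time, the measured TCP pose, the force and the opening at its end, in the units of the state.
- sense(): the state, without advancing time (a new reading comes with each control period).
- camera(name): name is "scene" or "top"; returns the picture (400x640x3 uint8, red, green, blue); there is no depth.
- get_calibration(name): a dict with "intrinsics" (3x3 intrinsics, pixels), "view" (4x4, takes a point from world to camera coordinates). Camera axes: x right, y up, looking along -z (the intrinsics and any distortion apply to the point x, -y, -z); pixel columns grow to the right and rows downward; lengths in m; the calibration is good to about 2 mm. A picture is of the moment at which its call begins. get_calibration takes no time and is no camera call.
- sign_off(): hands the job in, once; it reports no verdict.
The state is a dict: "time_s": time; "joint_pos": joint angles; "qd": joint speeds; "joint_efforts": joint torques, N m; "eef_pos": TCP position; "orientation": TCP orientation; "wrist_force": force on the tool from outside, world axes, zero at the start; "torque": the same for the moment, N m; "gripper_width": finger opening in m.
Only numpy, scipy, OpenCV 4.12 (cv2) and the standard library are available. Lean on these libraries where they do the work, as an engineer would, in place of code of your own. Each camera call takes 0.05 s, during which the arm holds its last target.

TASK

Mount the closed polishing barrel, lugs down, in the tilted drive cup of the tumbler so that it is fully home: its lugs down between the drive dogs and resting on the cup's floor. The cup's rubber-faced spring fingers hold it tightly, so ease it down by twisting while you press, and feel round until the lugs drop in. Then let go, leaving it seated, and do not disturb the other things on the bench.

Things in the scene. Friction and masses are not known exactly. Their poses are not given: they have to be found in the camera images.
- barrel: Closed steel polishing barrel: plain cylinder 60 mm in diameter, 129 mm tall, about 0.5 kg, its ribbed grey screw cap (top 29 mm, stays on) flush with it, a dark line round it at 67 mm. Stands upright on three drive lugs under its base. Origin: centre of the underside of the lugs, on the barrel's axis; z: along the axis towards the cap.
- barrel_grip (a point): Point on the barrel's axis 95 mm above its origin, 34 mm below the top: the height to grip it at, across its 60 mm diameter, firmly (about 50 N) so that it does not slip when twisted. When the barrel is home this is 41 mm clear of the cup's mouth; the cup takes the lower 54 mm.
- barrel_lug (a point): Middle of the underside of one of the three drive lugs, on the barrel's x axis, 20 mm from its centre. The lugs are 120 degrees apart, 8 mm deep, 9 mm wide, and lie 14 to 26 mm from the axis; above them the base narrows to 53 mm over 19 mm. Once they are between the dogs, turning on presses them against the dogs and they bind: rock the barrel back and forth a little to let them down.
- tumbler: Grey tumbler, fixed to the bench: base 176 x 136 mm, dark motor tilted between two cheeks, aluminium drive cup on the motor's upper end. Origin: underside of the base, about below the cup; x: away from the side to which the cup leans. The cup has stopped at an unknown angle; its gearing holds it (it turns only above 3 N m). A black wire wheel, 240 mm high, stands before it.
- cup_seat (a point): Centre of the cup's floor: here lies the barrel's origin when it is home. z: the cup's axis, out of its mouth, 30 degrees from vertical; x, y do not turn with the cup. On the floor three dogs, 7 mm high, 20 mm wide, 14 to 26 mm from the axis, 120 degrees apart; the lugs go between them with 7 degrees of play each way (else the barrel stops 7 mm short: twist on, up to 120 degrees).
- cup_mouth (a point): On the cup's axis, 54 mm above the floor, level with the tips of its three spring fingers, 46 mm from the axis. Each carries a round rubber bead, nose 28 mm from the axis and 33 mm above the floor, and gives 2 mm for the barrel. They hold it against a straight push of about 30 N; while it is turned (1 to 1.5 N m) it slides under 10 to 20 N, and stays where it is left. Cup wall: 98 mm across, 18 mm high.
- quench_tin: Bystander: open bare-metal tin, 76 mm in diameter, 105 mm tall. Origin: centre of its underside.
- compound_green: Bystander: bar of polishing compound, white with a green end, 35 x 111 x 34 mm, lying flat, long along its y. Origin: centre of its underside.
- wood_block: Bystander: weathered wooden block, 62 x 160 x 52 mm, lying flat, long along its y. Origin: centre of its underside.
- compound_black: Bystander: bar of polishing compound, white with a black end, 35 x 86 x 34 mm, lying flat, long along its y. Origin: centre of its underside.
Things that resemble listed ones, but are neither listed nor needed, are in the scene too. What is shaped like the barrel but orange is not meant.

How it is judged:
By the outcome, as a careful person would: the job done as asked, in the order asked, and still so for the second after the job is handed in, with the robot touching nothing.
It also fails if it takes over 69 s, if anything falls off the work surface, if the arm or the gripper's body presses on something with over 40 N, if the wrist force passes 120 N, or if a joint passes its speed limit or range.

## Working session

There is one attempt and no reset: what is moved stays moved. The work goes in short steps, Python scripts to look and compute and a tool call to move; the robot and the scene stay as the last step left them, time stands still between calls to the robot, and variables do not carry over. Pictures are saved under pics/ and viewed, and the job is handed in when it is done.

Besides the shell and the picture viewer there is one more tool, called after "Request:" by a JSON object that holds its "name" and its "arguments". send_rows: Moves the arm, as the interface text tells. Its arguments: {"type":"object","properties":{"plan":{"type":"array","items":{"type":"array","items":{"type":"array","items":{"type":"number","minimum":-1,"maximum":1}}}}},"required":["plan"]}

```bash
mkdir -p pics
python3 - <<'E'
from station import *
import cv2
for n in("scene","top"):
    im=camera(n); cv2.imwrite(f"pics/{n}0.png",im[:,:,::-1]); c=get_calibration(n); print(n,c)
print(sense())
E
```

```text
scene {'intrinsics': array([[433.61090478,   0.        , 328.88363848],
       [  0.        , 433.61090478, 189.38973821],
       [  0.        ,   0.        ,   1.        ]]), 'view': array([[-0.97281574, -0.23045808, -0.02277291,  0.65514873],
       [ 0.09010036, -0.46724505,  0.87952486, -0.15207807],
       [-0.21333414,  0.85356379,  0.4753077 , -1.20617332],
       [ 0.        ,  0.        ,  0.        ,  1.        ]])}
top {'intrinsics': array([[379.92218133,   0.        , 318.69738354],
       [  0.        , 379.92218133, 190.97955437],
       [  0.        ,   0.        ,   1.        ]]), 'view': array([[ 0.00151093, -0.99999767, -0.00154219,  0.04493409],
       [ 0.9786498 ,  0.0011617 ,  0.20553157, -0.68613213],
       [-0.2055293 , -0.00181981,  0.97864927, -1.06843369],
       [ 0.        ,  0.        ,  0.        ,  1.        ]])}
{'time_s': 0.1, 'joint_pos': array([ 1.20938242e+00,  3.51213148e-01,  1.65232234e+00, -4.02493803e-05,
        1.13908012e+00, -8.45725674e-02]), 'qd': array([-1.01662140e-03, -1.10313567e-03, -1.01430531e-03, -6.46996526e-04,
       -2.20201215e-06,  9.84682906e-04]), 'joint_efforts': array([ 5.58979027e-04, -4.98020339e+01, -2.85698444e+01,  7.00369338e-02,
        2.39180698e-02, -7.63281287e-05]), 'eef_pos': array([0.15019324, 0.52879465, 0.21815274]), 'orientation': array([ 1.37970697e-01,  9.90436179e-01, -5.02855698e-04, -9.52919254e-05]), 'wrist_force': array([-0.53102746,  0.90710179, -0.18949401]), 'torque': array([-0.00626842, -0.00849895,  0.07140836]), 'gripper_width': 0.09294485544999016}
```

View pics/scene0.png

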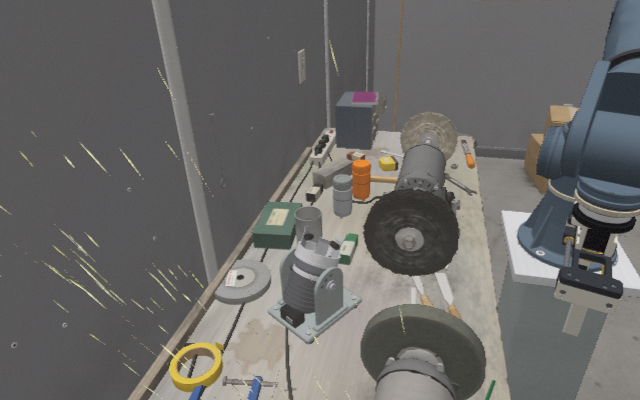

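View pics/top0.png

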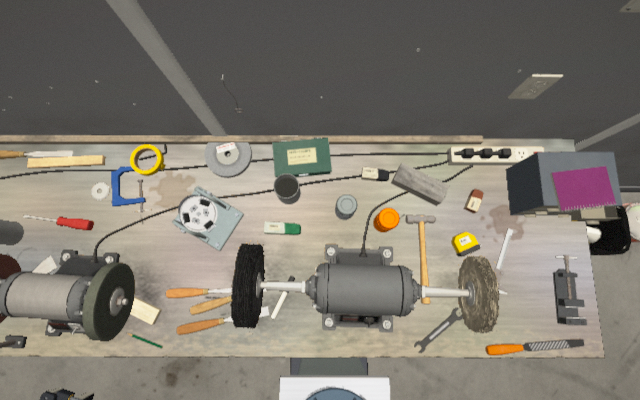

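```bash
cat > h.py <<'E'
from station import *
import numpy as np,cv2
from scipy.spatial.transform import Rotation as R
def proj(n,P):
    c=get_calibration(n);P=np.atleast_2d(P);q=P@c['view'][:3,:3].T+c['view'][:3,3]
    q=q*[1,-1,-1];u=q@c['intrinsics'].T;return u[:,:2]/u[:,2:]
def ray(n,uv):
    c=get_calibration(n);V=c['view'];o=-V[:3,:3].T@V[:3,3]
    d=np.linalg.inv(c['intrinsics'])@[uv[0],uv[1],1];d=V[:3,:3].T@(d*[1,-1,-1]);return o,d/np.linalg.norm(d)
def onz(n,uv,z):
    o,d=ray(n,uv);return o+d*(z-o[2])/d[2]
def tri(a,b):
    o1,d1=ray("scene",a);o2,d2=ray("top",b)
    s=np.linalg.lstsq(np.c_[d1,-d2],o2-o1,rcond=None)[0]
    p,q=o1+s[0]*d1,o2+s[1]*d2;return (p+q)/2,np.linalg.norm(p-q)
E
python3 - <<'E'
import cv2
s=cv2.imread('pics/scene0.png');t=cv2.imread('pics/top0.png')
cv2.imwrite('pics/c1.png',cv2.resize(s[220:350,250:380],None,fx=4.5,fy=4.5,interpolation=cv2.INTER_CUBIC))
cv2.imwrite('pics/c2.png',cv2.resize(t[175:265,160:250],None,fx=6,fy=6,interpolation=cv2.INTER_CUBIC))
a=cv2.resize(s[150:250,290:390],None,fx=4,fy=4,interpolation=cv2.INTER_CUBIC)
b=cv2.resize(t[165:265,300:400],None,fx=4,fy=4,interpolation=cv2.INTER_CUBIC)
cv2.imwrite('pics/c3.png',cv2.hconcat([a,b]))
E
```

```text
(no output)
```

View pics/c1.png

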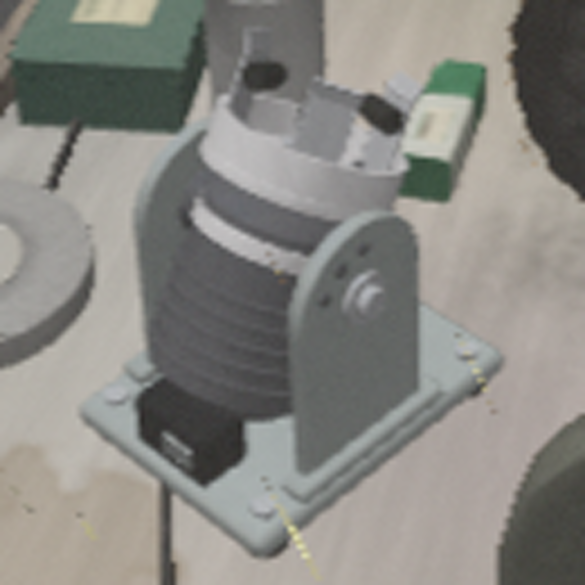

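View pics/c2.png

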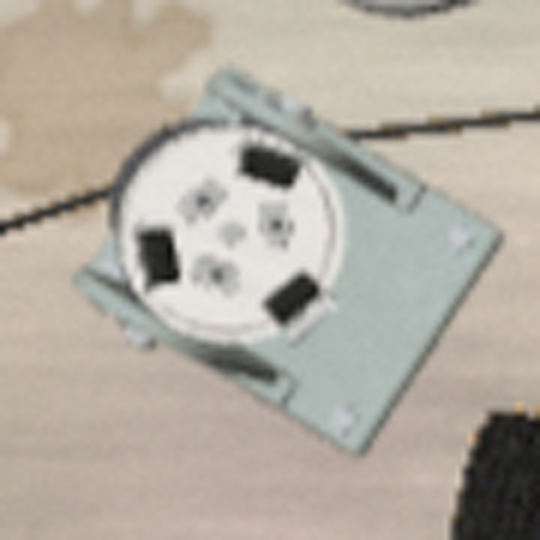

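View pics/c3.png

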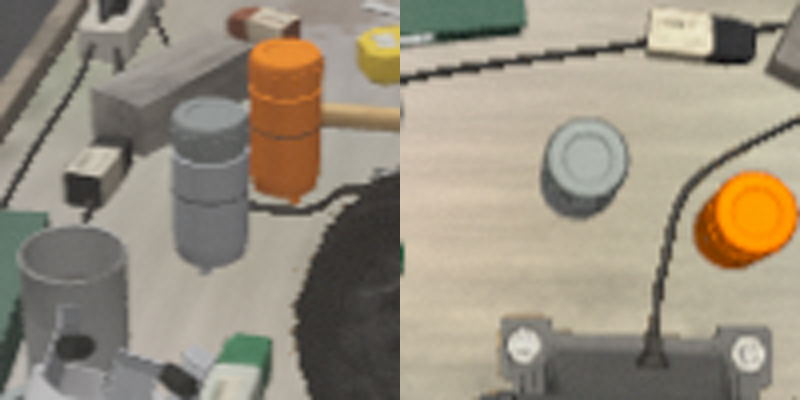

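Run:
```python
from h import *
t=cv2.imread('pics/top0.png');s=cv2.imread('pics/scene0.png')
def L(p): return np.round(p,4)
print('barrel top',L(onz('top',(347.1,204.5),0.129)))
# base of barrel in scene: sides crop x 172..247 bottom ~ y265 -> 
for z in (0,0.129): print(proj('scene',[*onz('top',(347.1,204.5),0.129)[:2],z]),proj('top',[*onz('top',(347.1,204.5),0.129)[:2],z]))
# base plate corners
P=[onz('top',p,0.012) for p in [(243.3,214.2),(220,250.8),(172.5,221.7),(197.5,186.3)]]
for i in range(4): 
    d=P[(i+1)%4]-P[i];print(L(P[i]),L(np.linalg.norm(d)),np.degrees(np.arctan2(d[1],d[0])))
# hough circle on barrel top
g=cv2.cvtColor(cv2.resize(t[185:235,325:375],None,fx=8,fy=8,interpolation=cv2.INTER_CUBIC),cv2.COLOR_BGR2GRAY)
c=cv2.HoughCircles(g,cv2.HOUGH_GRADIENT,1.5,20,param1=80,param2=40,minRadius=60,maxRadius=100)
if c is not None: 
    for x,y,r in c[0][:5]: print(325+(x+.5)/8-.5,185+(y+.5)/8-.5,r/8)
for n in('scene','top'):
    V=get_calibration(n)['view'];print(n,L(-V[:3,:3].T@V[:3,3]))
# rotate scene crop of barrel for view
cv2.imwrite('pics/c4.png',cv2.resize(s[160:230,315:385],None,fx=8,fy=8,interpolation=cv2.INTER_CUBIC))
cv2.imwrite('pics/c5.png',cv2.resize(s[228:278,290:350],None,fx=12,fy=12,interpolation=cv2.INTER_CUBIC))
cv2.imwrite('pics/c6.png',cv2.resize(t[190:240,172:222],None,fx=11,fy=11,interpolation=cv2.INTER_CUBIC))
```

```text
barrel top [ 0.635  -0.0345  0.129 ]
[[343.21534334 214.29221555]] [[344.17218877 211.47827788]]
[[342.91370682 177.89673486]] [[347.1 204.5]]
[0.6242 0.2811 0.012 ] 0.1312 149.52510374672525
[0.5112 0.3477 0.012 ] 0.1768 59.68161549438704
[0.6004 0.5003 0.012 ] 0.1329 -31.8871950192211
[0.7132 0.4301 0.012 ] 0.1735 -120.85960552047432
344.53125 209.40625 9.825
scene [0.3937 1.1095 0.722 ]
top [0.4518 0.0438 1.1867]
```

View pics/c5.png

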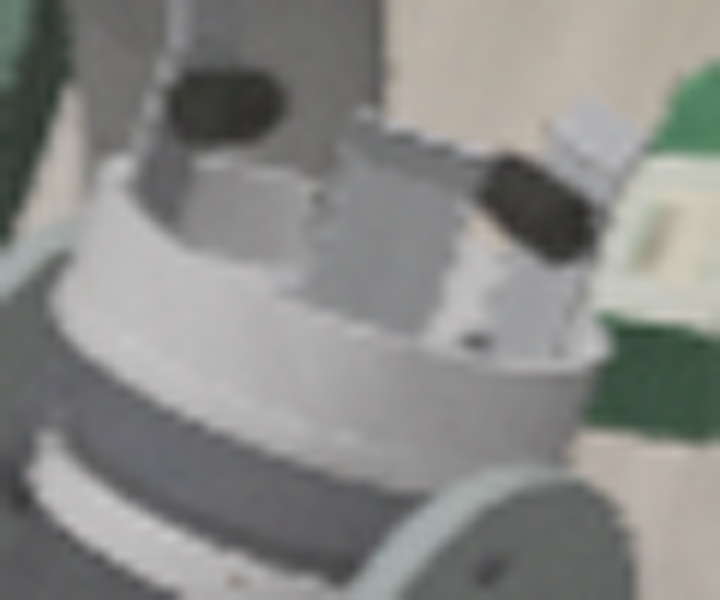

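View pics/c6.png

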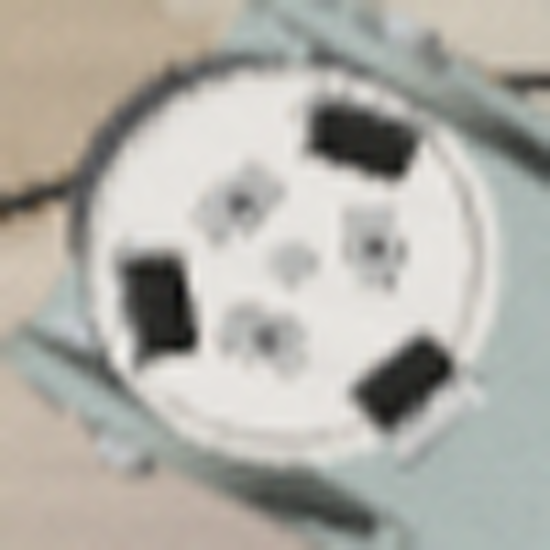

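View pics/c4.png

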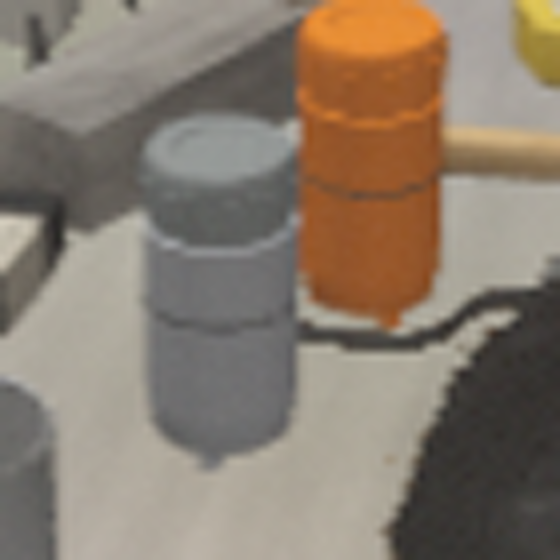

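Run:
```python
from h import *
from scipy.optimize import least_squares
T=lambda x,y:np.array([172+(x+.5)/11-.5,190+(y+.5)/11-.5])
S=lambda x,y:np.array([290+(x+.5)/12-.5,228+(y+.5)/12-.5])
az=np.radians(59.3);lean=-np.array([np.cos(az),np.sin(az),0])
a=.5*lean+np.cos(np.pi/6)*np.array([0,0,1]);ex=np.array([np.cos(az),np.sin(az),0]);ex-=a*(ex@a);ex/=np.linalg.norm(ex);ey=np.cross(a,ex)
print('a',a)
b1=tri(S(228,103),T(365,135));b2=tri(S(540,208),T(405,380));print(b1,b2)
# near rim points in scene -> r=49 at h=18, plus floor centre in top
rim=[S(*p) for p in [(95,170),(130,205),(200,245),(290,288),(430,350),(560,372),(610,352)]]
# also the rim in top view: outer ellipse
f=T(292,262)
o,d=ray('top',f)
def res(q):
    c=q; h=c+.018*a; r=[]
    for p in rim:
        oo,dd=ray('scene',p);X=oo+dd*((h-oo)@a)/(dd@a);r.append(np.linalg.norm(X-h)-.049)
    r+=list(3*(proj('top',c)[0]-f)*0.0026)
    return r
q=least_squares(res,o+d*1.05).x;print('seat',q,np.round(np.array(res(q))*1e3,1))
for P in b1[0],b2[0]:
    v=P-q;print('bead r,h,ang',np.hypot(v@ex,v@ey),v@a,np.degrees(np.arctan2(v@ey,v@ex)))
print('top rim proj c',proj('top',q+.033*a),T(310,272.7))
# dogs: on plane h=7mm
for p in [(238,200),(375,245),(265,340),(292,262)]:
    oo,dd=ray('top',T(*p));X=oo+dd*((q+.007*a-oo)@a)/(dd@a);v=X-q;print('dog',np.hypot(v@ex,v@ey),np.degrees(np.arctan2(v@ey,v@ex)))
for p in [(365,135),(160,303),(405,380)]:
    oo,dd=ray('top',T(*p));X=oo+dd*((q+.036*a-oo)@a)/(dd@a);v=X-q;print('beadtop',np.hypot(v@ex,v@ey),np.degrees(np.arctan2(v@ey,v@ex)))
# base origin check
print('below cup', q, 'mouth',q+.054*a,'grip home',q+.095*a,'tcp home',q+.076*a)
# lug
for z in (0,.004):
    X=onz('scene',(315+210.5/8-.5,160+463/8-.5),z)-[.635,-.0345,0];print('lug',np.hypot(*X[:2]),np.degrees(np.arctan2(X[1],X[0])))
im=cv2.imread('pics/top0.png')
# wheel
for p in [(248,243),(248,326),(233,285),(265,285)]:print('wheel z.12',onz('top',p,.12))
```

```text
a [-0.25527146 -0.42992614  0.8660254 ]
(array([0.63253353, 0.35275622, 0.17864982]), np.float64(0.0015273496677821314)) (array([0.57530159, 0.34543317, 0.15801428]), np.float64(0.0004727349295572264))
seat [0.6061302  0.37888507 0.1469173 ] [ 2.5  0.2 -3.6 -4.4  4.8  3.4 -1.   0.1  1.3]
bead r,h,ang 0.03693817757581494 0.03197462472856283 -77.35938704414664
bead r,h,ang 0.034313304955281856 0.03186177680561683 164.04969500761283
top rim proj c [[199.8527612  215.07147928]] [199.72727273 214.33636364]
dog 0.022183514276610347 -18.17843933861488
dog 0.01973073839759011 -132.32642907604134
dog 0.019464600717560832 100.53901889309307
dog 0.001692125908321981 -20.95471589803796
beadtop 0.03779670892226956 -75.70375252968972
beadtop 0.03561300106643704 38.98605538682229
beadtop 0.033177050296719114 164.1607769844182
below cup [0.6061302  0.37888507 0.1469173 ] mouth [0.59234554 0.35566906 0.19368267] grip home [0.58187941 0.33804209 0.22918971] tcp home [0.58672957 0.34621068 0.21273523]
lug 0.01974617759618177 79.17990408268591
lug 0.025733130741689456 84.76127661643122
wheel z.12 [0.52733027 0.24276163 0.12      ]
wheel z.12 [0.30719142 0.23400667 0.12      ]
wheel z.12 [0.41346999 0.27916956 0.12      ]
wheel z.12 [0.41360671 0.19185034 0.12      ]
```

```bash
cat >> h.py <<'E'
az=np.radians(59.3);EX0=np.array([np.cos(az),np.sin(az),0])
A=-.5*EX0+np.array([0,0,np.cos(np.pi/6)]);EX=EX0-A*(EX0@A);EX/=np.linalg.norm(EX);EY=np.cross(A,EX)
SEAT=np.array([.6075,.3794,.1476]);BAR=np.array([.635,-.0345,0])
def down(psi):
    p=np.radians(psi);y=np.array([np.cos(p),np.sin(p),0]);z=np.array([0,0,-1.]);return R.from_matrix(np.c_[np.cross(y,z),y,z])
def cup(phi):
    p=np.radians(phi);y=EX*np.cos(p)+EY*np.sin(p);z=-A;return R.from_matrix(np.c_[np.cross(y,z),y,z])
def row(pos,rot,st=None):
    st=st or sense();q=R.from_quat(st['orientation'])
    rv=(q.inv()*rot).as_rotvec()/1.5; sh=q.inv().apply(np.array(pos)-st['eef_pos'])/.5
    return np.round(np.r_[rv,sh],4).tolist()
def stat():
    s=sense();q=R.from_quat(s['orientation']);v=s['eef_pos']-SEAT
    y=q.as_matrix()[:,1];z=q.as_matrix()[:,2]
    print('t',s['time_s'],'tcp',s['eef_pos'].round(4),'j',np.degrees(s['joint_pos']).round(1),'w',round(s['gripper_width'],4))
    print('psi',np.degrees(np.arctan2(y[1],y[0])).round(1),'phi',np.degrees(np.arctan2(y@EY,y@EX)).round(1),'tilt',np.degrees(np.arccos(np.clip(-z@A,-1,1))).round(2),
     'cupxyh',(1e3*np.array([v@EX,v@EY,v@A-.076])).round(1),'F',s['wrist_force'].round(1),'Fa',(s['wrist_force']@A).round(1),'Ta',(s['torque']@A).round(2))
E
python3 - <<'E'
from h import *
stat()
print(row([.15,.529,.36],down(40)));print(row([.45,.28,.36],down(5)));print(row([.635,-.0345,.36],down(-8)))
E
```

```text
t 0.1 tcp [0.1502 0.5288 0.2182] j [69.3 20.1 94.7 -0.  65.3 -4.8] w 0.0929
psi 74.1 phi 17.0 tilt 30.06 cupxyh [-55.7 469.5  37.6] F [-0.5  0.9 -0.2] Fa -0.4 Ta 0.07
[-0.0007, 0.0002, 0.3972, 0.0005, -0.0, -0.2837]
[-0.0006, 0.0004, 0.8045, -0.7128, -0.3151, -0.2834]
[-0.0006, 0.0005, 0.9557, -1.2406, -0.819, -0.2829]
```

Request:
{"name": "send_rows", "arguments": {"plan": [[[0, 0, 0.2, 0, 0, -0.28, 0], [0, 0, 0.4, 0, 0, -0.28, 0], [0, 0, 0.4, 0, 0, -0.28, 0], [0, 0, 0.8, -0.713, -0.315, -0.28, 0], [0, 0, 0.8, -0.713, -0.315, -0.28, 0], [0, 0, 0.8, -0.713, -0.315, -0.28, 0], [0, 0, 0.8, -0.713, -0.315, -0.28, 0], [0, 0, 0.8, -0.713, -0.315, -0.28, 0], [0, 0, 0.8, -0.713, -0.315, -0.28, 0], [0, 0, 0.8, -0.713, -0.315, -0.28, 0]]]}}

```text
time_s: 1.35
eef_pos: [0.4521, 0.2779, 0.358]
orientation: [0.674, 0.738, -0.001, -0.0]
wrist_force: [-0.4, 0.4, -0.9]
gripper_width: 0.0929
```

Run:
```python
from h import *
stat()
print(row([.635,-.0345,.3],down(-51.5)))
```

```text
t 1.35 tcp [0.4521 0.2779 0.358 ] j [26.6 11.9 85.9 -0.  82.2 21.4] w 0.0929
psi 5.2 phi -57.9 tilt 30.06 cupxyh [-39.1  81.8 189.6] F [-0.4  0.4 -0.9] Fa -0.8 Ta -0.01
[-0.0003, 0.0007, 0.6596, -0.6552, 0.308, 0.1163]
```

Request:
{"name": "send_rows", "arguments": {"plan": [[[0, 0, 0.66, -0.655, 0.308, 0.0, 0], [0, 0, 0.66, -0.655, 0.308, 0.0, 0], [0, 0, 0.66, -0.655, 0.308, 0.0, 0], [0, 0, 0.66, -0.655, 0.308, 0.0, 0], [0, 0, 0.66, -0.655, 0.308, 0.0, 0], [0, 0, 0.66, -0.655, 0.308, 0.06, 0], [0, 0, 0.66, -0.655, 0.308, 0.116, 0], [0, 0, 0.66, -0.655, 0.308, 0.116, 0], [0, 0, 0.66, -0.655, 0.308, 0.116, 0]]]}}

```text
time_s: 2.48
eef_pos: [0.6345, -0.0305, 0.3021]
orientation: [0.943, 0.332, 0.001, 0.0]
wrist_force: [-0.4, -0.2, 0.5]
gripper_width: 0.0934
```

Run:
```python
from h import *
stat()
print(row([.635,-.0345,.077],down(-51.5)))
im=np.hstack([camera('scene')[120:280,260:460],camera('top')[130:290,250:450]]);cv2.imwrite('pics/a1.png',cv2.resize(im[:,:,::-1],None,fx=2,fy=2))
```

```text
t 2.475 tcp [ 0.6345 -0.0305  0.3021] j [-7.  25.5 74.9  0.  79.5 44.3] w 0.0934
psi -51.3 phi -108.0 tilt 29.96 cupxyh [-216.1 -232.5  227.2] F [-0.4 -0.2  0.5] Fa 0.7 Ta -0.06
[0.0007, -0.0008, 0.0027, -0.0046, 0.0064, 0.4502]
```

View pics/a1.png

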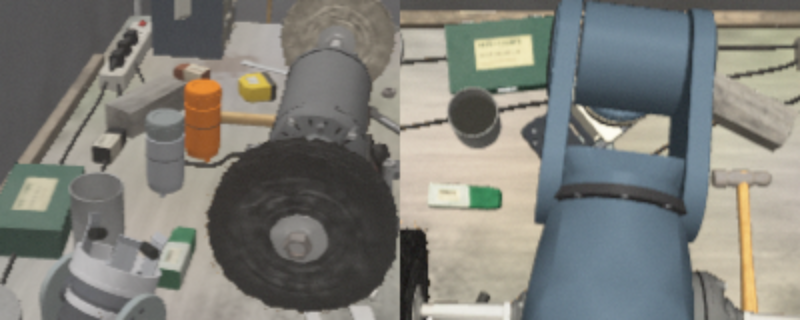

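Request:
{"name": "send_rows", "arguments": {"plan": [[[0, 0, 0, -0.0046, 0.0064, 0.2, 0], [0, 0, 0.0027, -0.0046, 0.0064, 0.3, 0], [0, 0, 0.0027, -0.0046, 0.0064, 0.4, 0], [0, 0, 0.0027, -0.0046, 0.0064, 0.43, 0], [0, 0, 0.0027, -0.0046, 0.0064, 0.45, 0], [0, 0, 0.0027, -0.0046, 0.0064, 0.45, 0], [0, 0, 0.0027, -0.0046, 0.0064, 0.45, 0]]]}}

```text
time_s: 3.45
eef_pos: [0.6354, -0.0354, 0.0775]
orientation: [0.944, 0.329, 0.001, 0.001]
wrist_force: [0.4, 0.2, 0.4]
gripper_width: 0.0932
```

Run:
```python
from h import *
stat()
print(row([.635,-.0345,.077],down(-51.5)))
im=np.hstack([camera('scene')[90:250,260:460]]);cv2.imwrite('pics/a2.png',cv2.resize(im[:,:,::-1],None,fx=3,fy=3))
```

```text
t 3.45 tcp [ 0.6354 -0.0354  0.0775] j [-7.4 38.1 87.3 -0.  54.4 44.2] w 0.0932
psi -51.6 phi -108.2 tilt 29.94 cupxyh [-331.6 -235.8   34.5] F [0.4 0.2 0.4] Fa 0.2 Ta -0.1
[0.0014, -0.0013, -0.0007, 0.0005, -0.002, 0.001]
```

View pics/a2.png

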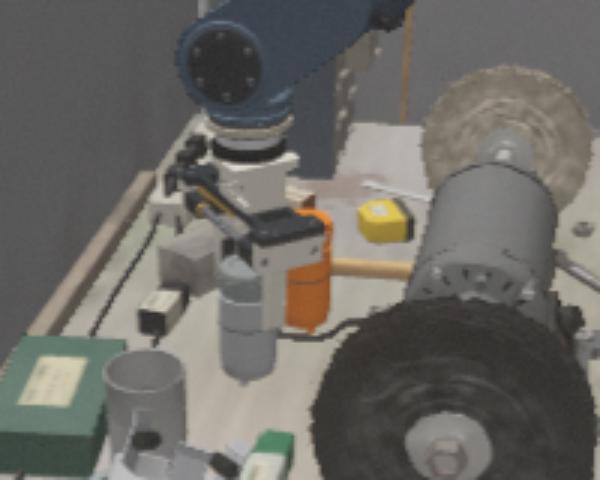

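Request:
{"name": "send_rows", "arguments": {"plan": [[[0, 0, 0, 0, 0, 0, 0.5], [0, 0, 0, 0, 0, 0, 1], [0, 0, 0, 0, 0, 0, 1], [0, 0, 0, 0, 0, 0, 1], [0, 0, 0, 0, 0, 0, 1], [0, 0, 0, 0, 0, 0, 1]]]}}

```text
time_s: 4.25
eef_pos: [0.6344, -0.0354, 0.0756]
orientation: [0.944, 0.329, -0.0, -0.0]
wrist_force: [0.1, 0.7, 0.9]
gripper_width: 0.0594
```

Run:
```python
from h import *
stat()
```

```text
t 4.25 tcp [ 0.6344 -0.0354  0.0756] j [-7.4 38.2 87.4  0.  54.4 44.2] w 0.0594
psi -51.6 phi -108.3 tilt 30.0 cupxyh [-333.  -234.9   33.1] F [0.1 0.7 0.9] Fa 0.4 Ta -0.03
```

Request:
{"name": "send_rows", "arguments": {"plan": [[[0, 0, 0, 0, 0, -0.1, 1], [0, 0, 0, 0, 0, -0.2, 1], [0, 0, 0, 0, 0, -0.3, 1], [0, 0, 0, 0, 0, -0.4, 1], [0, 0, 0, 0, 0, -0.5, 1], [0, 0, 0, 0, 0, -0.57, 1], [0, 0, 0, 0, 0, -0.57, 1], [0, 0, 0, 0, 0, -0.57, 1]]]}}

```text
time_s: 5.25
eef_pos: [0.6338, -0.0353, 0.358]
orientation: [0.944, 0.329, -0.002, -0.001]
wrist_force: [-0.1, 0.2, -5.1]
gripper_width: 0.0594
```

Run:
```python
from h import *
stat()
print(row(SEAT+A*.166,cup(-70)));print(row(SEAT+A*.166,cup(-90)))
im=np.hstack([camera('scene')[40:200,260:460]]);cv2.imwrite('pics/a3.png',cv2.resize(im[:,:,::-1],None,fx=3,fy=3))
```

```text
t 5.25 tcp [ 0.6338 -0.0353  0.358 ] j [-7.4 24.2 69.4 -0.  86.7 44.2] w 0.0594
psi -51.6 phi -108.3 tilt 30.09 cupxyh [-192.  -234.4  277.8] F [-0.1  0.2 -5.1] Fa -4.5 Ta -0.04
[0.0005, 0.3575, -0.465, 0.3196, -0.623, 0.134]
[0.0616, 0.3466, -0.2378, 0.3196, -0.623, 0.134]
```

View pics/a3.png

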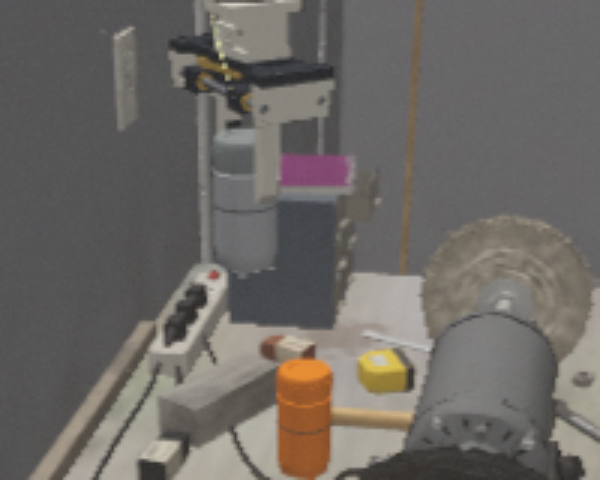

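Request:
{"name": "send_rows", "arguments": {"plan": [[[0, 0, 0, 0.1, -0.2, -0.02, 1], [0, 0, 0, 0.16, -0.31, -0.02, 1], [0.02, 0.12, -0.08, 0.24, -0.46, 0, 1], [0.04, 0.24, -0.16, 0.3, -0.58, 0.02, 1], [0.062, 0.347, -0.238, 0.32, -0.623, 0.05, 1], [0.062, 0.347, -0.238, 0.32, -0.623, 0.08, 1], [0.062, 0.347, -0.238, 0.32, -0.623, 0.12, 1], [0.062, 0.347, -0.238, 0.32, -0.623, 0.134, 1], [0.062, 0.347, -0.238, 0.32, -0.623, 0.134, 1], [0.062, 0.347, -0.238, 0.32, -0.623, 0.134, 1]]]}}

```text
time_s: 6.55
eef_pos: [0.5666, 0.3078, 0.2943]
orientation: [0.839, 0.478, 0.227, -0.127]
wrist_force: [-0.3, -0.1, -5.9]
gripper_width: 0.0593
```

Run:
```python
from h import *
stat()
print(row(SEAT+A*.136,cup(-70)))
a=camera('scene')[170:330,240:400];b=camera('top')[130:290,120:320];im=np.hstack([a,b]);cv2.imwrite('pics/a4.png',cv2.resize(im[:,:,::-1],None,fx=2.2,fy=2.2))
cv2.imwrite('pics/a5.png',cv2.resize(a[:,:,::-1],None,fx=3.7,fy=3.7,interpolation=cv2.INTER_CUBIC))
```

```text
t 6.55 tcp [0.5666 0.3078 0.2943] j [15.8 15.8 95.  26.9 49.5 32.4] w 0.0593
psi -30.7 phi -89.9 tilt 0.24 cupxyh [ 1.9 -1.4 92.2] F [-0.3 -0.1 -5.9] Fa -4.9 Ta -0.07
[0.0024, -0.0015, -0.2316, -0.004, -0.003, 0.0645]
```

View pics/a4.png

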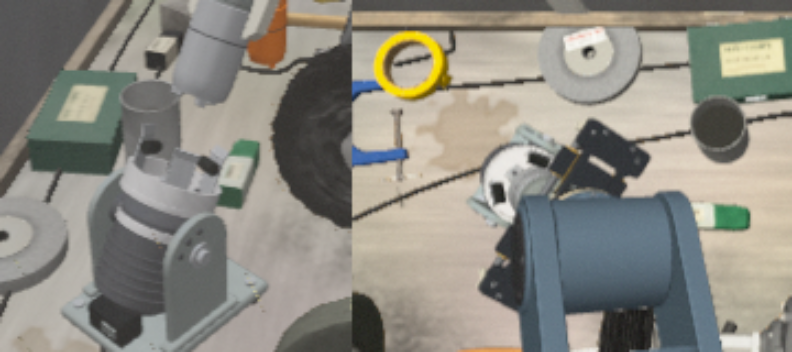

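View pics/a5.png

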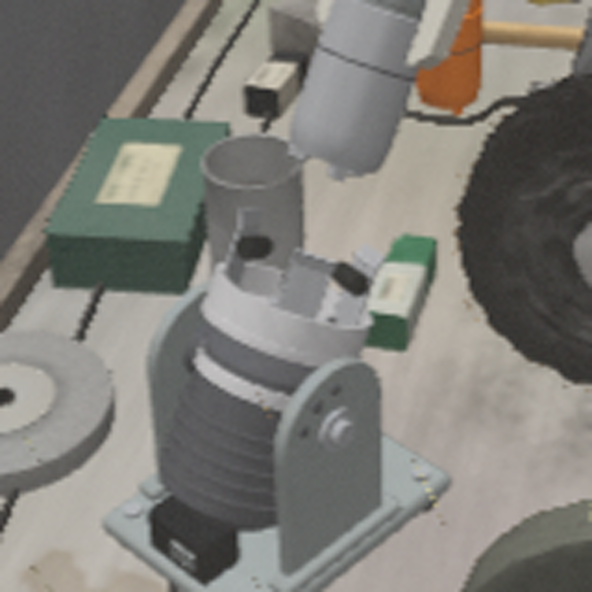

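```bash
python3 - <<'E'
from h import *
s=sense();q=R.from_quat(s['orientation']);z=q.as_matrix()[:,2]
O=s['eef_pos']+z*.076
f=lambda x,y:(240+(x+.5)/3.7-.5,170+(y+.5)/3.7-.5)
V=get_calibration('scene')['view'];cam=-V[:3,:3].T@V[:3,3]
for h in(.067,.03):
    c=O-z*h;w=cam-c;n=np.cross(z,w);n/=np.linalg.norm(n)
    print(h,proj('scene',[c-n*.03,c+n*.03]).round(1).tolist())
print(f(318,43),f(418,78),f(293,125),f(385,160))
E
python3 - <<'E'
import cv2
E
```

```text
0.067 [[353.1, 191.5], [326.6, 182.1]]
0.03 [[347.3, 207.7], [320.9, 198.3]]
(325.5810810810811, 181.25675675675674) (352.6081081081081, 190.71621621621622) (318.8243243243243, 203.4189189189189) (343.68918918918916, 212.8783783783784)
```

Run:
```python
from h import *
C=SEAT-.0008*EX+.0007*EY
for h in(.045,.022):print(row(C+A*(.076+h),cup(-70)))
```

```text
[0.0025, -0.0016, -0.2314, -0.0059, -0.0043, 0.0946]
[0.0025, -0.0016, -0.2314, -0.006, -0.0045, 0.1406]
```

Request:
{"name": "send_rows", "arguments": {"plan": [[[0.002, -0.001, -0.1, -0.006, -0.0044, 0.03, 1], [0.002, -0.001, -0.23, -0.006, -0.0044, 0.06, 1], [0.002, -0.001, -0.23, -0.006, -0.0044, 0.09, 1], [0.002, -0.001, -0.23, -0.006, -0.0044, 0.11, 1], [0.002, -0.001, -0.23, -0.006, -0.0044, 0.125, 1], [0.002, -0.001, -0.23, -0.006, -0.0044, 0.14, 1], [0.002, -0.001, -0.23, -0.006, -0.0044, 0.14, 1]]]}}

```text
time_s: 7.52
eef_pos: [0.5815, 0.3365, 0.231]
orientation: [0.745, 0.615, 0.244, -0.087]
wrist_force: [2.0, -4.2, -7.5]
gripper_width: 0.0593
```

Run:
```python
from h import *
stat();s=sense();print('Flat',s['wrist_force']@EX,s['wrist_force']@EY)
C=SEAT-.0008*EX+.0007*EY
print(row(C+A*(.076+.012),cup(-90)))
a=camera('scene')[170:330,240:400];cv2.imwrite('pics/a6.png',cv2.resize(a[:,:,::-1],None,fx=3.7,fy=3.7,interpolation=cv2.INTER_CUBIC))
```

```text
t 7.525 tcp [0.5815 0.3365 0.231 ] j [18.3 22.1 95.4 28.9 42.7 11.1] w 0.0593
psi -13.4 phi -70.2 tilt 0.05 cupxyh [-1.8  0.5 21.3] F [ 2.  -4.2 -7.5] Fa -5.2 Ta -0.04
Flat -6.044245424269416 -3.8794101015934976
[0.0005, 0.0004, 0.2306, 0.002, 0.0002, 0.0186]
```

View pics/a6.png

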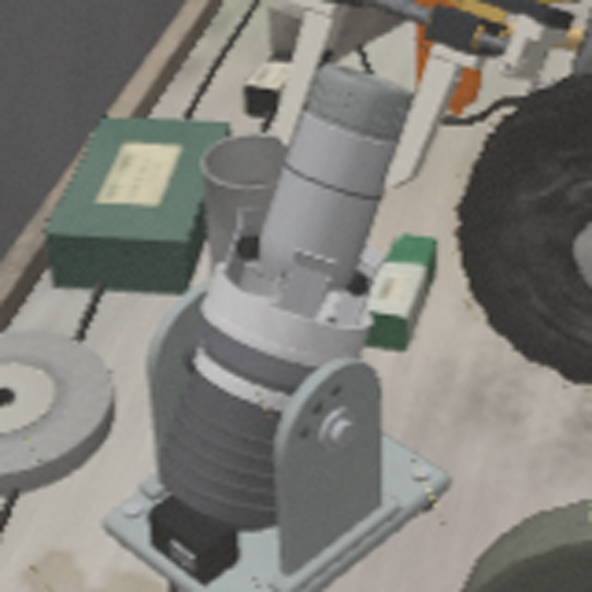

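```bash
cat >> h.py <<'E'
def t2(C=(-.0015,-.0003),*tg):
    stat();s=sense();print('Flat-g',(s['wrist_force']@EX+2.8).round(1),(s['wrist_force']@EY).round(1))
    c=SEAT+C[0]*EX+C[1]*EY
    for h,p in tg: print(h,p,row(c+A*(.076+h*1e-3),cup(p),s))
E
python3 - <<'E'
from h import *
t2((-.0015,-.0003),(18,-80),(15,-95),(12,-110))
E
```

```text
t 7.575 tcp [0.5814 0.3366 0.2311] j [18.3 22.1 95.4 28.9 42.7 11.1] w 0.0595
psi -13.4 phi -70.2 tilt 0.04 cupxyh [-1.7  0.6 21.4] F [ 2.6 -3.4 -7.3] Fa -5.5 Ta -0.06
Flat-g -2.2 -4.0
18 -80 [0.0004, 0.0003, 0.1143, -0.0002, 0.0017, 0.0069]
15 -95 [0.0004, 0.0003, 0.2888, -0.0002, 0.0017, 0.0129]
12 -110 [0.0004, 0.0002, 0.4634, -0.0002, 0.0017, 0.0189]
```

Request:
{"name": "send_rows", "arguments": {"plan": [[[0, 0, 0.06, 0, 0.0017, 0.003, 1], [0, 0, 0.12, 0, 0.0017, 0.006, 1], [0, 0, 0.18, 0, 0.0017, 0.008, 1], [0, 0, 0.24, 0, 0.0017, 0.011, 1], [0, 0, 0.3, 0, 0.0017, 0.013, 1], [0, 0, 0.36, 0, 0.0017, 0.016, 1], [0, 0, 0.42, 0, 0.0017, 0.018, 1], [0, 0, 0.46, 0, 0.0017, 0.019, 1]]]}}

```text
time_s: 8.57
eef_pos: [0.5833, 0.3408, 0.2235]
orientation: [0.909, 0.327, 0.198, -0.165]
wrist_force: [-7.4, -5.6, -0.7]
gripper_width: 0.0592
```

Run:
```python
from h import *
t2((-.0015,-.0003),(9,-95),(7,-90))
a=camera('scene')[170:330,240:400];cv2.imwrite('pics/a7.png',cv2.resize(a[:,:,::-1],None,fx=3.7,fy=3.7,interpolation=cv2.INTER_CUBIC))
```

```text
t 8.575 tcp [0.5833 0.3408 0.2235] j [18.6 23.  95.2 29.2 42.1 50.5] w 0.0592
psi -47.9 phi -109.8 tilt 0.14 cupxyh [-1.5  1.1 12.5] F [-7.4 -5.6 -0.7] Fa 3.7 Ta 0.5
Flat-g -5.0 3.5
9 -95 [-0.0012, 0.0012, -0.1718, 0.001, 0.0027, 0.007]
7 -90 [-0.0012, 0.0011, -0.23, 0.001, 0.0027, 0.011]
```

View pics/a7.png

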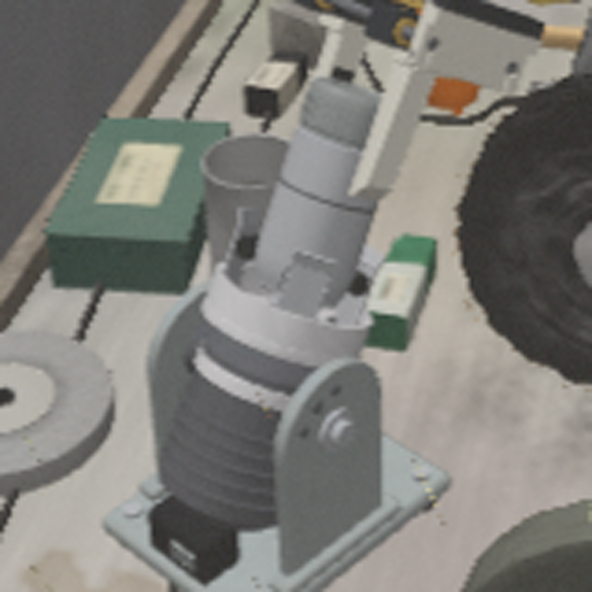

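Request:
{"name": "send_rows", "arguments": {"plan": [[[0, 0, -0.06, 0.001, 0.002, 0.002, 1], [0, 0, -0.12, 0.001, 0.002, 0.004, 1], [0, 0, -0.18, 0.001, 0.002, 0.006, 1], [0, 0, -0.24, 0.001, 0.002, 0.008, 1], [0, 0, -0.3, 0.001, 0.002, 0.01, 1], [0, 0, -0.36, 0.001, 0.002, 0.012, 1], [0, 0, -0.42, 0.001, 0.002, 0.014, 1], [0, 0, -0.46, 0.001, 0.002, 0.016, 1]]]}}

```text
time_s: 9.62
eef_pos: [0.5865, 0.3444, 0.2175]
orientation: [0.744, 0.616, 0.244, -0.088]
wrist_force: [-9.0, -4.7, 4.2]
gripper_width: 0.0591
```

Run:
```python
from h import *
t2((-.0015,-.0003),(4,-90),(2,-110))
a=camera('scene')[170:330,240:400];cv2.imwrite('pics/a8.png',cv2.resize(a[:,:,::-1],None,fx=3.7,fy=3.7,interpolation=cv2.INTER_CUBIC))
```

```text
t 9.625 tcp [0.5865 0.3444 0.2175] j [18.8 23.8 95.  29.6 41.5 10.5] w 0.0591
psi -13.2 phi -70.1 tilt 0.15 cupxyh [-0.4  0.2  4.9] F [-9.  -4.7  4.2] Fa 8.0 Ta -0.67
Flat-g -2.6 5.4
4 -90 [-0.0015, -0.0007, 0.2319, -0.0025, 0.0002, 0.0018]
2 -110 [-0.0017, -0.0005, 0.4646, -0.0025, 0.0002, 0.0058]
```

View pics/a8.png

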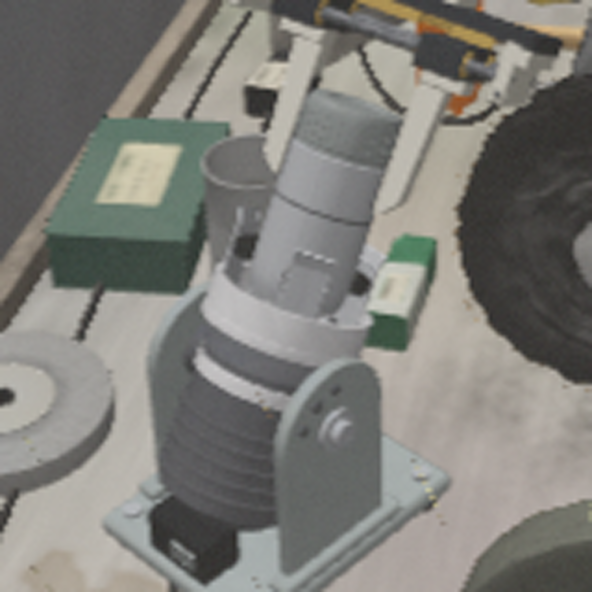

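Request:
{"name": "send_rows", "arguments": {"plan": [[[0, 0, 0.06, -0.001, 0, 0.002, 1], [0, 0, 0.12, -0.001, 0, 0.003, 1], [0, 0, 0.18, -0.001, 0, 0.004, 1], [0, 0, 0.23, -0.001, 0, 0.005, 1], [0, 0, 0.28, -0.001, 0, 0.006, 1]]]}}

```text
time_s: 10.3
eef_pos: [0.5874, 0.3455, 0.2149]
orientation: [0.856, 0.446, 0.22, -0.137]
wrist_force: [-6.4, -2.3, 1.8]
gripper_width: 0.0594
```

Run:
```python
from h import *
t2((-.0015,-.0003),(4,-90),(2,-110))
```

```text
t 10.3 tcp [0.5874 0.3455 0.2149] j [18.9 24.1 94.9 29.7 41.2 34.6] w 0.0594
psi -34.3 phi -94.3 tilt 0.11 cupxyh [-0.5 -0.1  2. ] F [-6.4 -2.3  1.8] Fa 4.2 Ta 0.75
Flat-g -0.8 4.4
4 -90 [-0.0011, -0.0006, -0.0495, -0.002, 0.0006, -0.004]
2 -110 [-0.0012, -0.0004, 0.1832, -0.002, 0.0007, 0.0]
```

Request:
{"name": "send_rows", "arguments": {"plan": [[[0, 0, 0.04, 0, 0, 0.001, 1], [0, 0, 0.08, 0, 0, 0.002, 1], [0, 0, 0.05, 0, 0, 0.003, 1], [0, 0, 0.0, 0, 0, 0.004, 1], [0, 0, -0.05, 0, 0, 0.005, 1]]]}}

```text
time_s: 10.92
eef_pos: [0.588, 0.3463, 0.2123]
orientation: [0.839, 0.479, 0.225, -0.129]
wrist_force: [-6.1, -2.1, 0.0]
gripper_width: 0.059
```

Run:
```python
from h import *
t2((-.0015,-.0003),(4,-90),(2,-110))
a=camera('scene')[170:330,240:400];cv2.imwrite('pics/a9.png',cv2.resize(a[:,:,::-1],None,fx=3.7,fy=3.7,interpolation=cv2.INTER_CUBIC))
```

```text
t 10.925 tcp [0.588  0.3463 0.2123] j [18.9 24.4 94.9 29.8 40.9 30.1] w 0.059
psi -30.5 phi -89.9 tilt 0.13 cupxyh [-0.9 -0.2 -0.8] F [-6.1 -2.1  0. ] Fa 2.5 Ta -0.79
Flat-g -1.4 4.2
4 -90 [-0.0013, -0.0006, 0.0013, -0.0011, 0.0002, -0.0095]
2 -110 [-0.0014, -0.0004, 0.234, -0.0011, 0.0002, -0.0055]
```

View pics/a9.png

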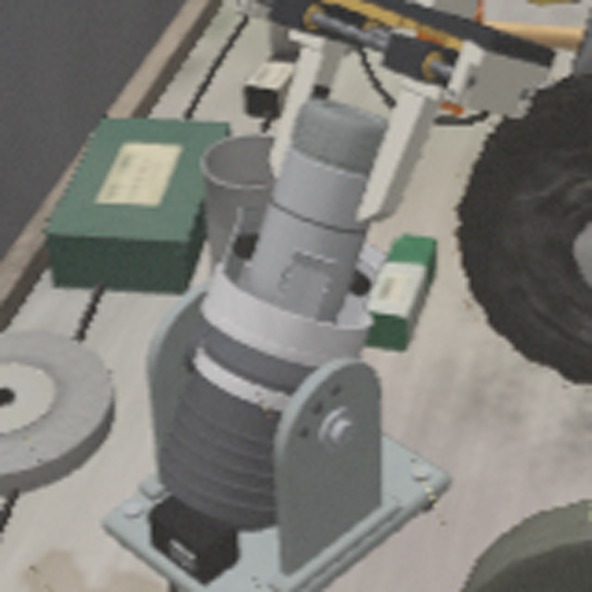

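Run:
```python
from h import *
f=lambda x,y:np.array((240+(x+.5)/3.7-.5,170+(y+.5)/3.7-.5))
V=get_calibration('scene')['view'];cam=-V[:3,:3].T@V[:3,3]
def pred(O,h):
    c=O+A*h;w=cam-c;n=np.cross(-A,w);n/=np.linalg.norm(n);return proj('scene',[c+n*.03,c-n*.03])
s=sense();O=s['eef_pos']-A*.076
p=pred(O,.067);print('line',p.round(1).tolist());p=pred(O,.1);print('cap',p.round(1).tolist())
print('obs',f(272,205),f(363,232))
# finger tip near: angle 39deg, r46, h54 
for ang in(39,):
    v=EX*np.cos(np.radians(ang))+EY*np.sin(np.radians(ang))
    print('tip',proj('scene',SEAT+A*.054+v*.046), 'bead', proj('scene',SEAT+A*.033+v*.046))
a=camera('scene')[190:260,290:360];cv2.imwrite('pics/a10.png',cv2.resize(a[:,:,::-1],None,fx=8,fy=8,interpolation=cv2.INTER_CUBIC))
```

```text
line [[313.7, 223.1], [339.9, 232.4]]
cap [[318.7, 208.8], [345.0, 218.1]]
obs [313.14864865 225.04054054] [337.74324324 232.33783784]
tip [[323.99177916 237.34496265]] bead [[320.66076604 246.81672464]]
```

View pics/a10.png

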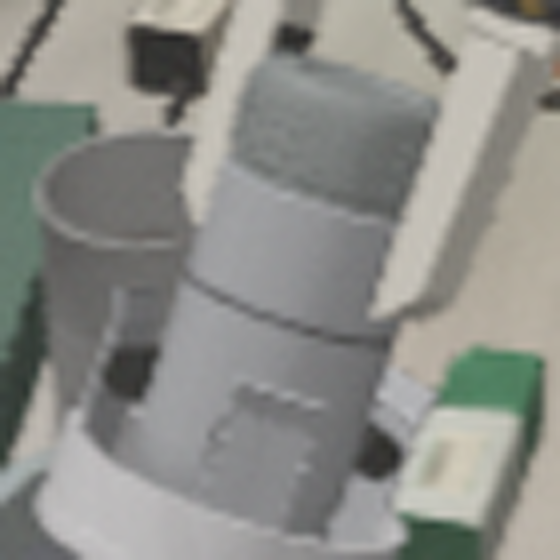

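Request:
{"name": "send_rows", "arguments": {"plan": [[[0, 0, -0.05, 0, 0, 0.001, 1], [0, 0, -0.1, 0, 0, 0.002, 1], [0, 0, -0.05, 0, 0, 0.003, 1], [0, 0, 0.0, 0, 0, 0.004, 1], [0, 0, 0.05, 0, 0, 0.005, 1], [0, 0, 0.1, 0, 0, 0.006, 1]]]}}

```text
time_s: 11.78
eef_pos: [0.5892, 0.3479, 0.2117]
orientation: [0.872, 0.414, 0.216, -0.145]
wrist_force: [-15.9, -9.6, 18.0]
gripper_width: 0.0591
```

Run:
```python
from h import *
t2((-.0015,-.0003),(4,-90),(2,-110))
a=camera('scene')[190:260,290:360];cv2.imwrite('pics/a11.png',cv2.resize(a[:,:,::-1],None,fx=8,fy=8,interpolation=cv2.INTER_CUBIC))
```

```text
t 11.775 tcp [0.5892 0.3479 0.2117] j [19.  24.6 94.8 29.9 40.8 38.8] w 0.0591
psi -38.1 phi -98.5 tilt 0.15 cupxyh [ 0.5 -0.3 -2.3] F [-15.9  -9.6  18. ] Fa 23.8 Ta 1.07
Flat-g -2.4 8.7
4 -90 [-0.0007, -0.0016, -0.0992, -0.0039, 0.0005, -0.0126]
2 -110 [-0.0009, -0.0014, 0.1335, -0.0039, 0.0005, -0.0086]
```

View pics/a11.png

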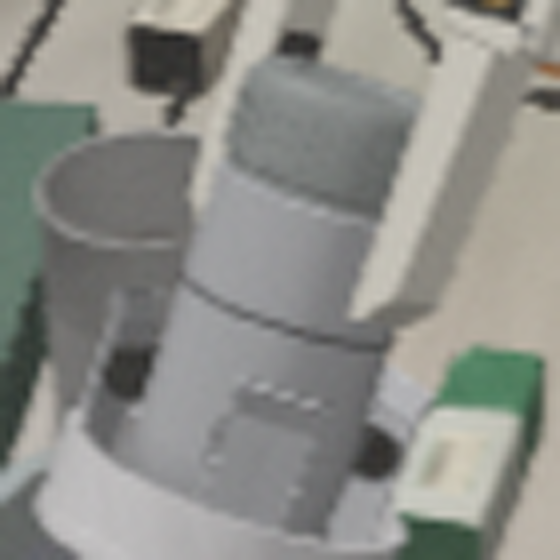

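Request:
{"name": "send_rows", "arguments": {"plan": [[[0, 0, -0.08, -0.002, 0, 0, 1], [0, 0, -0.16, -0.002, 0, 0, 1], [0, 0, -0.24, -0.002, 0, 0, 1]]]}}

```text
time_s: 12.2
eef_pos: [0.5891, 0.3464, 0.2104]
orientation: [0.784, 0.564, 0.238, -0.104]
wrist_force: [-7.7, -11.3, 6.0]
gripper_width: 0.0598
```

Run:
```python
from h import *
t2((-.0015,-.0003))
```

```text
t 12.2 tcp [0.5891 0.3464 0.2104] j [18.9 24.6 95.  30.  40.6 17.8] w 0.0598
psi -20.1 phi -77.8 tilt 0.14 cupxyh [-1.3 -1.  -2.7] F [ -7.7 -11.3   6. ] Fa 12.1 Ta -1.18
Flat-g -6.0 0.9
```

Request:
{"name": "send_rows", "arguments": {"plan": [[[0, 0, -0.08, 0, 0, 0, 1], [0, 0, -0.16, 0, 0, 0, 1], [0, 0, -0.24, 0, 0, 0, 1], [0, 0, -0.32, 0, 0, 0, 1]]]}}

```text
time_s: 12.7
eef_pos: [0.5896, 0.346, 0.2096]
orientation: [0.628, 0.734, 0.256, -0.044]
wrist_force: [-0.3, -16.0, 1.0]
gripper_width: 0.0594
```

Run:
```python
from h import *
t2((-.0015,-.0003))
a=camera('scene')[190:260,290:360];cv2.imwrite('pics/a12.png',cv2.resize(a[:,:,::-1],None,fx=8,fy=8,interpolation=cv2.INTER_CUBIC))
```

```text
t 12.7 tcp [0.5896 0.346  0.2096] j [18.9 24.7 95.  30.  40.5 -9.7] w 0.0594
psi 4.9 phi -50.3 tilt 0.12 cupxyh [-1.8 -1.6 -3.4] F [ -0.3 -16.    1. ] Fa 7.8 Ta -1.24
Flat-g -8.7 -7.9
```

View pics/a12.png

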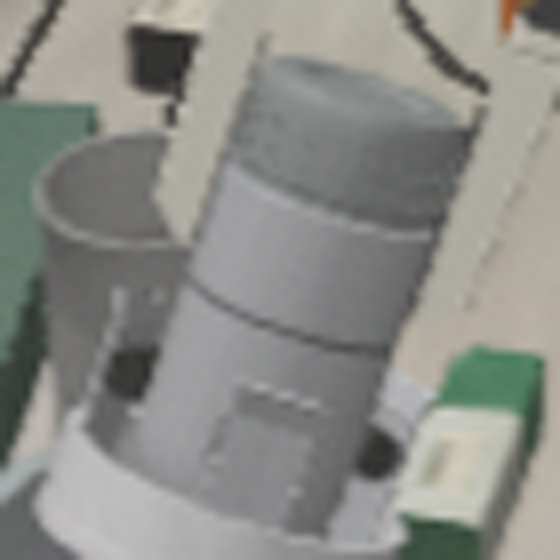

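Request:
{"name": "send_rows", "arguments": {"plan": [[[0, 0, 0.09, 0, 0, 0.001, 1], [0, 0, 0.18, 0, 0, 0.002, 1], [0, 0, 0.27, 0, 0, 0.003, 1], [0, 0, 0.36, 0, 0, 0.004, 1]]]}}

```text
time_s: 13.25
eef_pos: [0.5895, 0.3482, 0.2092]
orientation: [0.801, 0.539, 0.235, -0.112]
wrist_force: [-9.8, -2.7, 12.1]
gripper_width: 0.0595
```

Run:
```python
from h import *
t2((-.0015,-.0003))
```

```text
t 13.25 tcp [0.5895 0.3482 0.2092] j [19.1 24.8 94.9 30.  40.4 21.5] w 0.0595
psi -23.3 phi -81.5 tilt 0.16 cupxyh [-0.4 -0.5 -4.7] F [-9.8 -2.7 12.1] Fa 14.2 Ta 0.87
Flat-g 2.5 7.0
```

Request:
{"name": "send_rows", "arguments": {"plan": [[[0, 0, 0.09, 0, 0, 0.001, 1], [0, 0, 0.18, 0, 0, 0.002, 1], [0, 0, 0.27, 0, 0, 0.003, 1], [0, 0, 0.36, 0, 0, 0.004, 1]]]}}

```text
time_s: 13.75
eef_pos: [0.5914, 0.3497, 0.2094]
orientation: [0.915, 0.305, 0.199, -0.17]
wrist_force: [-4.5, -0.1, 13.7]
gripper_width: 0.0594
```

Run:
```python
from h import *
t2((-.0015,-.0003))
a=camera('scene')[190:260,290:360];cv2.imwrite('pics/a13.png',cv2.resize(a[:,:,::-1],None,fx=8,fy=8,interpolation=cv2.INTER_CUBIC))
```

```text
t 13.75 tcp [0.5914 0.3497 0.2094] j [19.1 24.9 94.7 30.2 40.2 52.4] w 0.0594
psi -50.3 phi -112.4 tilt 0.4 cupxyh [ 1.7 -1.3 -5.6] F [-4.5 -0.1 13.7] Fa 13.0 Ta 1.08
Flat-g 7.6 3.9
```

View pics/a13.png

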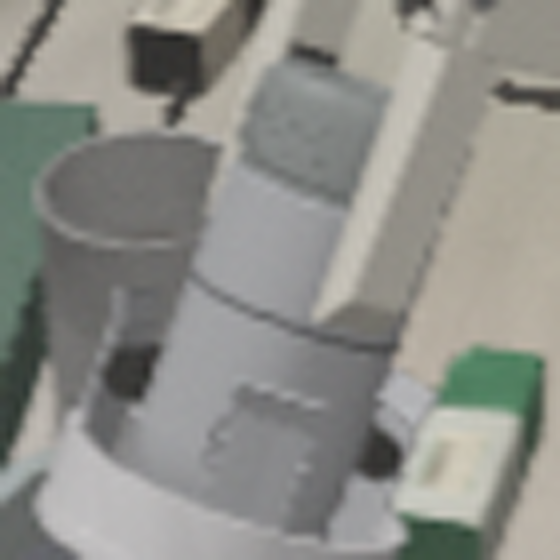

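Run:
```python
from h import *
S=lambda x,y:np.array([290+(x+.5)/12-.5,228+(y+.5)/12-.5])
T=lambda x,y:np.array([172+(x+.5)/11-.5,190+(y+.5)/11-.5])
def P(ang,r,h): 
    v=EX*np.cos(np.radians(ang))+EY*np.sin(np.radians(ang));return SEAT+A*h+v*r
for n,(ang,o) in {'near':(41,S(418,135)),'left':(-79,S(180,5)),'right':(161,S(598,108))}.items():
    print(n,[proj('scene',P(ang,r,.054))[0].round(1).tolist() for r in(.044,.046,.048)],o.round(1))
for n,(ang,o) in {'left':(-79,S(228,103)),'right':(161,S(540,208))}.items():
    print('bead',n,[proj('scene',P(ang,r,.033))[0].round(1).tolist() for r in(.028,.034)],o.round(1))
print('top tip 161',proj('top',P(161,.046,.054)),T(443,430))
print('rim bottom/left etc')
for h in(0,.018):
  print(h,[proj('scene',P(a_,.049,h))[0].round(1).tolist() for a_ in range(-60,151,30)])
s=cv2.imread('pics/scene0.png')
cv2.imwrite('pics/c7.png',cv2.resize(s[222:272,295:345],None,fx=12,fy=12,interpolation=cv2.INTER_CUBIC))
```

```text
near [[324.7, 237.4], [324.7, 237.6], [324.7, 237.8]] [324.4 238.8]
left [[308.4, 225.3], [307.7, 225.0], [307.0, 224.7]] [304.5 228. ]
right [[341.0, 236.4], [341.7, 236.5], [342.5, 236.7]] [339.4 236.5]
bead left [[311.2, 237.0], [309.0, 235.9]] [308.5 236.1]
bead right [[332.1, 244.0], [334.3, 244.5]] [334.5 244.9]
top tip 161 [[211.7294715 228.6344514]] [211.81818182 228.63636364]
rim bottom/left etc
0 [[295.9, 248.0], [295.9, 251.1], [301.7, 255.8], [311.9, 260.7], [323.5, 264.4], [333.0, 265.6], [337.6, 264.3], [336.6, 260.8]]
0.018 [[298.6, 240.3], [298.6, 243.3], [304.5, 247.8], [314.7, 252.6], [326.3, 256.3], [335.8, 257.7], [340.4, 256.6], [339.2, 253.3]]
```

View pics/c7.png

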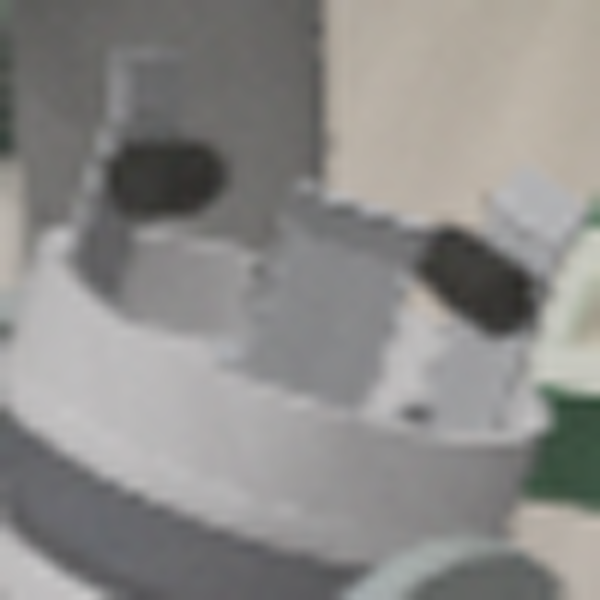

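Request:
{"name": "send_rows", "arguments": {"plan": [[[0, 0, 0, 0, 0, -0.004, 0.6], [0, 0, 0, 0, 0, -0.004, 0.3], [0, 0, 0, 0, 0, -0.004, 0.3], [0, 0, 0, 0, 0, -0.004, 0.3]]]}}

```text
time_s: 14.3
eef_pos: [0.5896, 0.3474, 0.2071]
orientation: [0.916, 0.307, 0.196, -0.169]
wrist_force: [-0.6, -1.0, 0.0]
gripper_width: 0.0651
```

Run:
```python
from h import *
t2((-.0008,-.0003),(-2,-90))
a=camera('scene')[190:260,290:360];cv2.imwrite('pics/a14.png',cv2.resize(a[:,:,::-1],None,fx=8,fy=8,interpolation=cv2.INTER_CUBIC))
```

```text
t 14.3 tcp [0.5896 0.3474 0.2071] j [19.  24.9 95.  30.  40.3 52.2] w 0.0651
psi -50.2 phi -112.3 tilt 0.05 cupxyh [-2.  -1.  -6.1] F [-0.6 -1.   0. ] Fa 0.6 Ta 0.03
Flat-g 1.8 0.0
-2 -90 [-0.0, -0.0006, -0.259, 0.0017, -0.0021, -0.0082]
```

View pics/a14.png

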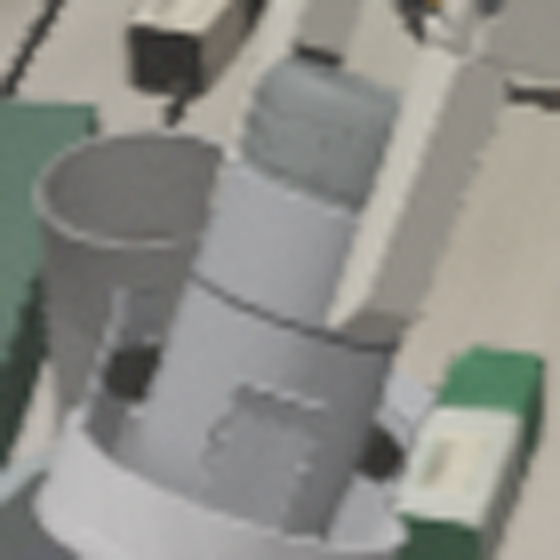

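Request:
{"name": "send_rows", "arguments": {"plan": [[[0, 0, -0.1, 0.0017, -0.002, -0.006, 0.3], [0, 0, -0.2, 0.0017, -0.002, -0.006, 0.3], [0, 0, -0.26, 0.0017, -0.002, -0.006, 0.3], [0, 0, -0.26, 0.0017, -0.002, -0.006, 0.3], [0, 0, -0.26, 0.0017, -0.002, -0.006, 1], [0, 0, -0.26, 0.0017, -0.002, -0.006, 1], [0, 0, -0.26, 0.0017, -0.002, -0.006, 1], [0, 0, -0.26, 0.0017, -0.002, -0.006, 1]]]}}

```text
time_s: 15.35
eef_pos: [0.5884, 0.3473, 0.21]
orientation: [0.839, 0.479, 0.225, -0.128]
wrist_force: [-3.9, 0.8, 2.6]
gripper_width: 0.0594
```

Run:
```python
from h import *
t2()
```

```text
t 15.35 tcp [0.5884 0.3473 0.21  ] j [19.  24.6 94.9 29.8 40.6 30.2] w 0.0594
psi -30.6 phi -89.9 tilt 0.04 cupxyh [-1.1  0.  -3.3] F [-3.9  0.8  2.6] Fa 2.9 Ta -0.03
Flat-g 3.0 3.8
```

Request:
{"name": "send_rows", "arguments": {"plan": [[[0, 0, 0.03, 0, 0, 0.0, 1], [0, 0, 0.06, 0, 0, 0.0, 1]]]}}

```text
time_s: 15.6
eef_pos: [0.5887, 0.3477, 0.2104]
orientation: [0.859, 0.441, 0.22, -0.138]
wrist_force: [0.6, 7.3, 1.7]
gripper_width: 0.0597
```

Run:
```python
from h import *
t2()
```

```text
t 15.6 tcp [0.5887 0.3477 0.2104] j [19.1 24.6 94.9 29.8 40.6 35.3] w 0.0597
psi -35.0 phi -95.0 tilt 0.05 cupxyh [-0.4 -0.  -3.2] F [0.6 7.3 1.7] Fa -1.8 Ta 1.2
Flat-g 9.4 3.2
```

Request:
{"name": "send_rows", "arguments": {"plan": [[[0, 0, 0.05, 0, 0, 0.0, 1], [0, 0, 0.1, 0, 0, 0.0, 1]]]}}

```text
time_s: 15.85
eef_pos: [0.5884, 0.3472, 0.2101]
orientation: [0.89, 0.375, 0.208, -0.154]
wrist_force: [-6.5, -4.1, 3.0]
gripper_width: 0.0597
```

Run:
```python
from h import *
t2()
```

```text
t 15.85 tcp [0.5884 0.3472 0.2101] j [19.1 24.6 94.9 29.7 40.7 44. ] w 0.0597
psi -42.5 phi -103.6 tilt 0.04 cupxyh [-1.2  0.  -3.2] F [-6.5 -4.1  3. ] Fa 6.0 Ta 1.1
Flat-g -1.7 3.4
```

Request:
{"name": "send_rows", "arguments": {"plan": [[[0, 0, -0.05, 0, 0, 0.0, 1], [0, 0, -0.1, 0, 0, 0.0, 1]]]}}

```text
time_s: 16.1
eef_pos: [0.5881, 0.3475, 0.2101]
orientation: [0.859, 0.441, 0.219, -0.139]
wrist_force: [-4.6, -0.3, 4.5]
gripper_width: 0.0594
```

Run:
```python
from h import *
t2()
```

```text
t 16.1 tcp [0.5881 0.3475 0.2101] j [19.  24.6 95.  29.9 40.7 35.2] w 0.0594
psi -35.0 phi -95.0 tilt 0.11 cupxyh [-1.   0.4 -3.2] F [-4.6 -0.3  4.5] Fa 5.2 Ta -0.96
Flat-g 2.8 3.8
```

Request:
{"name": "send_rows", "arguments": {"plan": [[[0, 0, -0.05, 0, 0, 0.0, 1], [0, 0, -0.1, 0, 0, 0.0, 1]]]}}

```text
time_s: 16.35
eef_pos: [0.5881, 0.3475, 0.2101]
orientation: [0.824, 0.504, 0.229, -0.122]
wrist_force: [-5.5, -0.3, 4.2]
gripper_width: 0.0593
```

Run:
```python
from h import *
t2()
```

```text
t 16.35 tcp [0.5881 0.3475 0.2101] j [19.  24.6 95.  29.9 40.7 26.6] w 0.0593
psi -27.6 phi -86.4 tilt 0.11 cupxyh [-1.1  0.4 -3.2] F [-5.5 -0.3  4.2] Fa 5.2 Ta -1.03
Flat-g 2.2 4.6
```

Request:
{"name": "send_rows", "arguments": {"plan": [[[0, 0, 0.03, 0, 0, 0.002, 1], [0, 0, 0.06, 0, 0, 0.003, 1], [0, 0, 0.02, 0, 0, 0.004, 1], [0, 0, -0.02, 0, 0, 0.004, 1], [0, 0, 0.02, 0, 0, 0.005, 1], [0, 0, 0.05, 0, 0, 0.005, 1]]]}}

```text
time_s: 17.1
eef_pos: [0.5893, 0.3482, 0.2097]
orientation: [0.842, 0.473, 0.225, -0.13]
wrist_force: [-10.8, -7.5, 16.3]
gripper_width: 0.0587
```

Run:
```python
from h import *
t2()
a=camera('scene')[190:260,290:360];cv2.imwrite('pics/a15.png',cv2.resize(a[:,:,::-1],None,fx=8,fy=8,interpolation=cv2.INTER_CUBIC))
```

```text
t 17.1 tcp [0.5893 0.3482 0.2097] j [19.1 24.7 94.8 29.8 40.5 31. ] w 0.0587
psi -31.3 phi -90.7 tilt 0.08 cupxyh [-0.2 -0.3 -4.2] F [-10.8  -7.5  16.3] Fa 20.1 Ta 0.94
Flat-g 0.6 5.4
```

View pics/a15.png

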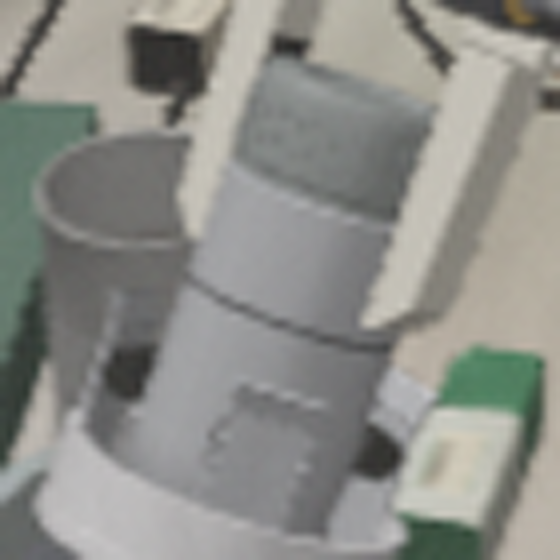

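Request:
{"name": "send_rows", "arguments": {"plan": [[[0, 0, 0, 0, 0, 0, 0.6], [0, 0, 0, 0, 0, 0, 0], [0, 0, 0, 0, 0, 0, 0], [0, 0, 0, 0, 0, 0, 0], [0, 0, 0, 0, 0, -0.06, 0], [0, 0, 0, 0, 0, -0.15, 0], [0, 0, 0, 0, 0, -0.25, 0], [0, 0, 0, 0, 0, -0.3, 0], [0, 0, 0, 0, 0, -0.3, 0]]]}}

```text
time_s: 18.27
eef_pos: [0.5514, 0.2835, 0.3393]
orientation: [0.842, 0.472, 0.226, -0.129]
wrist_force: [0.4, -0.5, -0.9]
gripper_width: 0.0931
```

Run:
```python
from h import *
t2()
print(row([.5,.02,.4],cup(-90)), row(SEAT+A*.2,cup(-90)))
```

```text
t 18.275 tcp [0.5514 0.2835 0.3393] j [13.6 11.2 94.5 25.9 55.1 33.7] w 0.0931
psi -31.4 phi -90.7 tilt 0.18 cupxyh [ -0.4  -0.8 145.6] F [ 0.4 -0.5 -0.9] Fa -0.7 Ta -0.01
Flat-g 2.2 -0.6
[0.0013, -0.0016, -0.0085, -0.374, 0.1861, -0.3585] [0.0013, -0.0016, -0.0085, 0.0006, -0.0016, 0.0431]
```

Request:
{"name": "send_rows", "arguments": {"plan": [[[0, 0, 0, 0, 0, -0.1, 0], [0, 0, 0, -0.1, 0.05, -0.2, 0], [0, 0, 0, -0.2, 0.1, -0.3, 0], [0, 0, 0, -0.37, 0.19, -0.36, 0], [0, 0, 0, -0.37, 0.19, -0.36, 0], [0, 0, 0, -0.37, 0.19, -0.36, 0], [0, 0, 0, -0.37, 0.19, -0.36, 0], [0, 0, 0, -0.37, 0.19, -0.36, 0]]]}}

```text
time_s: 19.27
eef_pos: [0.5024, 0.0218, 0.4]
orientation: [0.842, 0.473, 0.224, -0.13]
wrist_force: [1.2, -0.4, -0.2]
gripper_width: 0.0926
```

Run:
```python
from h import *
t2()
s=camera('scene')[:,:,::-1];t=camera('top')[:,:,::-1]
cv2.imwrite('pics/s2.png',s);cv2.imwrite('pics/t2.png',t)
cv2.imwrite('pics/s2c.png',cv2.resize(s[190:260,290:360],None,fx=8,fy=8,interpolation=cv2.INTER_CUBIC))
cv2.imwrite('pics/t2c.png',cv2.resize(t[180:260,160:240],None,fx=7,fy=7,interpolation=cv2.INTER_CUBIC))
```

```text
t 19.275 tcp [0.5024 0.0218 0.4   ] j [-18.8   1.6  97.   30.2  76.7   6.7] w 0.0926
psi -31.2 phi -90.7 tilt 0.11 cupxyh [-186.5  -92.2  323.2] F [ 1.2 -0.4 -0.2] Fa -0.3 Ta -0.01
Flat-g 2.9 -1.2
```

View pics/s2c.png

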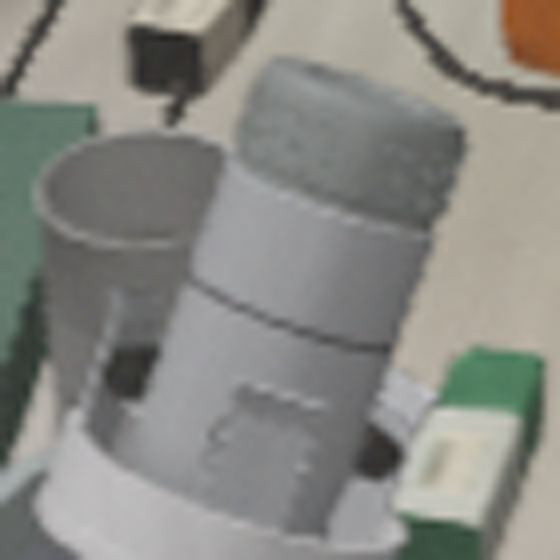

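View pics/t2c.png

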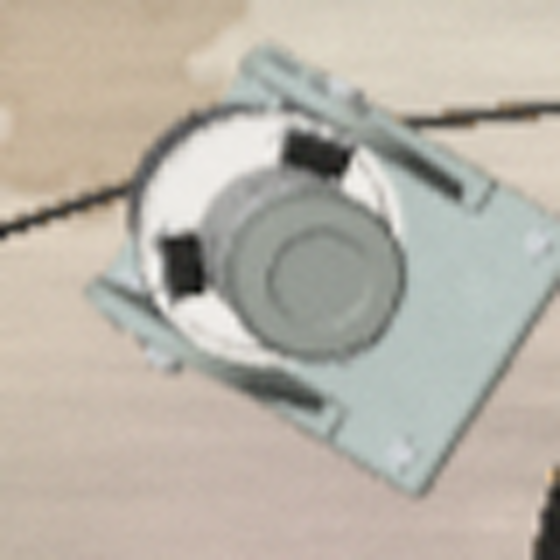

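Run:
```python
from h import *
S=lambda x,y:np.array([290+(x+.5)/8-.5,190+(y+.5)/8-.5])
T=lambda x,y:np.array([160+(x+.5)/7-.5,180+(y+.5)/7-.5])
S0=lambda x,y:np.array([295+(x+.5)/12-.5,222+(y+.5)/12-.5])
T0=lambda x,y:np.array([172+(x+.5)/11-.5,190+(y+.5)/11-.5])
X,e=tri(S(364.5,103.5),T(315.5,272.5));v=X-SEAT;print('cap',v@EX*1e3,v@EY*1e3,v@A*1e3,e)
# tip plane: right tip in both
X,e=tri(S0(555,188),T0(443,430));v=X-SEAT;print('tip',np.hypot(v@EX,v@EY),v@A*1e3,e)
print('exp cap top px',proj('top',SEAT+.129*A),T(315.5,272.5),'scene',proj('scene',SEAT+.129*A),S(364.5,103.5))
```

```text
cap 1.3153968132885026 -0.6262963138435149 123.94936636035565 0.0013079371787072872
tip 0.045850197465525995 51.95397826339983 0.0018758971567058315
exp cap top px [[205.31649468 219.53685661]] [204.64285714 218.5       ] scene [[336.18280832 200.40154519]] [335.125 202.5  ]
```

Run:
```python
import cv2
cv2.imwrite('pics/v.png',cv2.vconcat([cv2.imread('pics/s2.png')[60:340],cv2.imread('pics/t2.png')[120:400]]))
```

```text
(no output)
```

View pics/v.png

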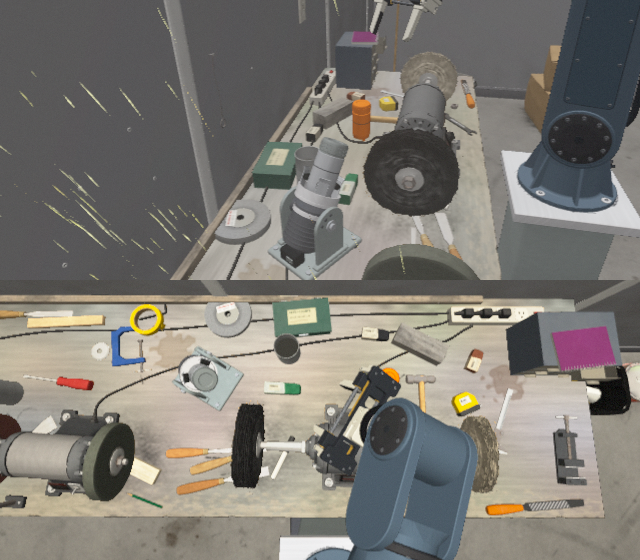

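Run:
```python
from h import *
c=SEAT-.0003*EX
for h in(140,58):print(row(c+A*(.076+h*1e-3),cup(-90)))
```

```text
[-0.001, -0.0002, -0.0076, 0.3702, -0.1882, 0.3673]
[-0.001, -0.0002, -0.0076, 0.3702, -0.188, 0.5313]
```

Request:
{"name": "send_rows", "arguments": {"plan": [[[0, 0, 0, 0.17, -0.09, 0.05, 1], [0, 0, 0, 0.27, -0.14, 0.15, 1], [0, 0, 0, 0.37, -0.188, 0.25, 1], [0, 0, 0, 0.37, -0.188, 0.36, 1], [0, 0, 0, 0.37, -0.188, 0.42, 1], [0, 0, 0, 0.37, -0.188, 0.48, 1], [0, 0, 0, 0.37, -0.188, 0.52, 1], [0, 0, 0, 0.37, -0.188, 0.53, 1], [0, 0, 0, 0.37, -0.188, 0.53, 1]]]}}

```text
time_s: 20.5
eef_pos: [0.5738, 0.3196, 0.2651]
orientation: [0.842, 0.472, 0.225, -0.13]
wrist_force: [-0.3, -0.3, -0.2]
gripper_width: 0.0076
```

Run:
```python
from h import *
t2((-.0003,0),(53,-90),(49,-90))
```

```text
t 20.5 tcp [0.5738 0.3196 0.2651] j [16.8 18.6 95.4 27.8 46.4 32.3] w 0.0076
psi -31.4 phi -90.7 tilt 0.07 cupxyh [-0.7 -1.5 60.1] F [-0.3 -0.3 -0.2] Fa 0.1 Ta -0.05
Flat-g 2.4 0.1
53 -90 [0.0003, -0.0008, -0.0086, 0.0007, -0.0031, 0.0142]
49 -90 [0.0003, -0.0008, -0.0086, 0.0007, -0.0031, 0.0222]
```

Request:
{"name": "send_rows", "arguments": {"plan": [[[0, 0, 0, 0, -0.003, 0.008, 1], [0, 0, 0, 0, -0.003, 0.012, 1], [0, 0, 0, 0, -0.003, 0.016, 1], [0, 0, 0, 0, -0.003, 0.018, 1]]]}}

```text
time_s: 21.0
eef_pos: [0.5748, 0.3242, 0.2576]
orientation: [0.842, 0.472, 0.225, -0.13]
wrist_force: [-9.5, -11.5, 15.4]
gripper_width: 0.0007
```

Run:
```python
from h import *
t2((-.0003,0),(49,-90))
```

```text
t 21.0 tcp [0.5748 0.3242 0.2576] j [17.2 19.3 95.5 28.1 45.5 32.2] w 0.0007
psi -31.3 phi -90.7 tilt 0.08 cupxyh [-0.5 -0.  51.4] F [ -9.5 -11.5  15.4] Fa 20.7 Ta -0.02
Flat-g -2.3 2.3
49 -90 [0.0004, -0.0008, -0.0084, 0.0005, -0.0001, 0.0047]
```

Request:
{"name": "send_rows", "arguments": {"plan": [[[0, 0, 0, 0, 0, 0.001, 1], [0, 0, 0, 0, 0, 0.002, 1], [0, 0, 0, 0, 0, 0.002, 1]]]}}

```text
time_s: 21.38
eef_pos: [0.575, 0.3244, 0.2578]
orientation: [0.842, 0.473, 0.225, -0.129]
wrist_force: [-11.6, -13.1, 19.1]
gripper_width: 0.0003
```

Run:
```python
from h import *
t2((-.0003,0),(49,-90))
```

```text
t 21.375 tcp [0.575  0.3244 0.2578] j [17.2 19.3 95.5 28.1 45.5 32.2] w 0.0003
psi -31.3 phi -90.7 tilt 0.12 cupxyh [-0.2 -0.2 51.4] F [-11.6 -13.1  19.1] Fa 25.1 Ta -0.08
Flat-g -2.6 3.2
49 -90 [0.0007, -0.0012, -0.008, -0.0001, -0.0004, 0.0047]
```

Request:
{"name": "send_rows", "arguments": {"plan": [[[0, 0, 0, 0, 0, 0.002, 1], [0, 0, 0, 0, 0, 0.004, 1], [0, 0, 0, 0, 0, 0.005, 1], [0, 0, 0, 0, 0, 0.005, 1]]]}}

```text
time_s: 21.88
eef_pos: [0.576, 0.325, 0.2582]
orientation: [0.842, 0.473, 0.226, -0.129]
wrist_force: [-22.8, -25.8, 37.8]
gripper_width: 0.0006
```

Run:
```python
from h import *
t2((-.0003,0),(49,-90))
```

```text
t 21.875 tcp [0.576  0.325  0.2582] j [17.3 19.4 95.4 28.1 45.3 32.2] w 0.0006
psi -31.3 phi -90.6 tilt 0.27 cupxyh [ 0.9 -0.7 51.2] F [-22.8 -25.8  37.8] Fa 49.7 Ta -0.03
Flat-g -7.6 6.4
49 -90 [0.0018, -0.0025, -0.0072, -0.0023, -0.0015, 0.0044]
```

Request:
{"name": "send_rows", "arguments": {"plan": [[[0, 0, 0, 0, 0, -0.01, 1], [0, 0, 0, 0, 0, -0.05, 1], [0, 0, 0, 0, 0, -0.15, 1], [0, 0, 0, 0, 0, -0.25, 1], [0, 0, 0, -0.1, 0.05, -0.35, 0.5], [0, 0, 0, -0.2, 0.1, -0.45, 0.5], [0, 0, 0, -0.37, 0.19, -0.53, 0.5], [0, 0, 0, -0.37, 0.19, -0.53, 0.5], [0, 0, 0, -0.37, 0.19, -0.53, 0.5], [0, 0, 0, -0.37, 0.19, -0.53, 0.5]]]}}

```text
time_s: 23.12
eef_pos: [0.505, 0.026, 0.39]
orientation: [0.843, 0.472, 0.224, -0.13]
wrist_force: [-0.4, 0.4, -0.6]
gripper_width: 0.0463
```

Run:
```python
from h import *
t2()
s=camera('scene')[:,:,::-1]
cv2.imwrite('pics/s3c.png',cv2.resize(s[190:270,280:360],None,fx=7,fy=7,interpolation=cv2.INTER_CUBIC))
# spring finger tips and line, predicted for home, at common seat offset
V=get_calibration('scene')['view'];cam=-V[:3,:3].T@V[:3,3]
for short in(0,.007):
    c=SEAT+A*(.067+short);w=cam-c;n=np.cross(A,w);n/=np.linalg.norm(n)
    print(short,'line ends - near tip',(proj('scene',[c+n*.03,c-n*.03])-proj('scene',SEAT+A*.054+.046*(EX*np.cos(.7)+EY*np.sin(.7)))).round(1).tolist())
```

```text
t 23.125 tcp [0.505 0.026 0.39 ] j [-18.2   2.   97.9  30.3  75.1   6.7] w 0.0463
psi -31.4 phi -90.8 tilt 0.03 cupxyh [-187.3  -92.3  312. ] F [-0.4  0.4 -0.6] Fa -0.6 Ta -0.03
Flat-g 2.6 0.5
0 line ends - near tip [[15.4, -5.5], [-10.8, -14.8]]
0.007 line ends - near tip [[16.5, -8.5], [-9.7, -17.8]]
```

View pics/s3c.png

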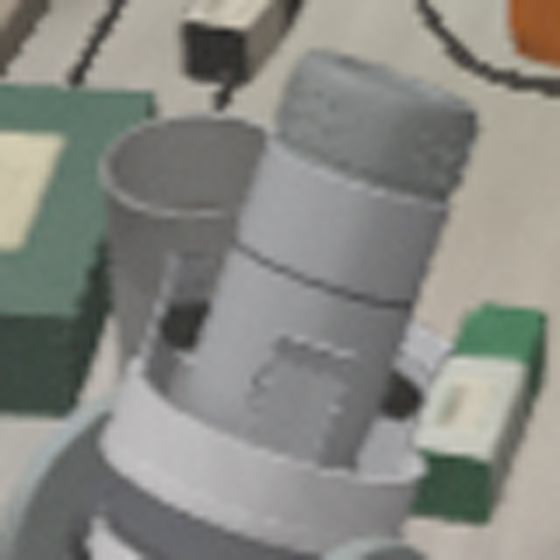

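```bash
python3 -c "
from station import *
print(sign_off())"
```

```text
the job is handed in; nothing more can be done
None
```

The barrel is in the tumbler's tilted drive cup, released, and by the cameras it is fully home, though they can't exclude a gap of a millimetre or two. I handed the job in at about 23 s, with the arm well clear.

I gripped it 95 mm up, tilted it 30° onto the cup's axis and twisted it back and forth while pressing. It stopped hard. I re-gripped it, rocked it again, let go, and pressed straight down on the cap with the shut fingertips.

**Last checks:**
- **Seating height:** in the scene picture, the dark line sits relative to the near spring finger's tip as it should when home. It is within about 1.5 pixels, with the height part about 0.5 pixel; stopping on the dogs would show about 3 pixels. Measured across both views, the cap top is 72 mm above the finger tips. Home would be 75 mm and stopping on the dogs 82 mm.
- **Straight push:** at about 50 N on the cap, well above the 30 N the fingers hold, it did not move. That was more than the 36 N I intended. It was the fingertips pressing, not the gripper's body, and wrist force stayed far below 120 N.
- **Other things on the bench:** none of them looks moved in the pictures.

**What did not settle it:**
- **Twisting torque:** it stayed at about 1 to 1.2 N m both ways, so it does not show that the lugs are against the dogs.
- **Grip:** the grip force is fixed at about 30 N rather than 50 N. The fingers slid a few millimetres along the barrel during one press.
- **Floor contact:** camera and arm heights differ by up to about 3 mm, so "on the floor" rests on the picture checks together with the hard stop.

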